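# Wipe the used stoppers into the waste tray

## Task

Take the yellow scraper from its grey holder and use it to wipe all five used white stoppers off the blue board into the red waste tray at its end; they are contaminated, so the gripper must not touch them. Leave the amber dishes on the board and everything else where it stands, then set the scraper back upright inside its holder without dropping it, and let go.

Things in the scene. Friction and masses are not known exactly. Their poses are not given: they have to be found in the camera images.
- scraper: yellow scraper block, 120 mm long (x), 24 thick (y), 40 high; foot of black rubber. At both ends a cheek 6 thick, 30 high reaches 24 either side of the middle in y, so pieces are gathered between the cheeks when it is pushed along its y. On top a black upright grip, 64 long (x), 22 thick (y), 40 to 94 above the foot. Origin: centre of the underside. 0.2 kg. Starts standing in its holder.
- holder: the scraper's holder: a fixed grey shallow open box, 160 mm (x) by 84 mm (y) outside, 18 mm high, walls 5 mm, inner floor 5 mm above the table. Origin: centre of its underside. The scraper stands in it lengthwise along x.
- board: fixed blue work board, 240 mm (x) by 280 (y), blue top 40 above the table. Steel rims 6 thick along its -x and +x edges stand 12 above the top; both y ends are open, a tray at each. The stoppers lie up to 90 mm from the middle towards -x, within 70 either way in y; two dish stacks stand 40 to 110 mm towards +x. Origin: centre of its underside, at table height.
- waste_tray: the fixed red waste tray, empty, at one open end of the board (which end varies): 240 mm (x) by 105 mm (y, away from the board), 36 mm high, so its rim is 4 mm below the board's top; walls 4 mm, 2.5 mm off the board's end. Origin: centre of its underside, 195 mm along y from the board's.
- tube_tray: the fixed white tray of clean capped tubes at the board's other open end, of the same size as the red one; no stopper may go in. Origin: centre of its underside.
- dish_a: a stack of two closed amber culture dishes 60 mm across, 31 mm high, standing on the board. Origin: centre of its underside. Must stay where it is.
- dish_b: a stack of two closed amber culture dishes 60 mm across, 31 mm high, standing on the board. Origin: centre of its underside. Must stay where it is.
- stopper1: a used vial stopper: white rubber, a flange 26 mm across and 5 mm thick with a plug 19 mm across on top, 11 mm high in all, standing flange down on the board. Origin: centre of the flange's underside. z up.
- stopper2: a used vial stopper: white rubber, a flange 26 mm across and 5 mm thick with a plug 19 mm across on top, 11 mm high in all, standing flange down on the board. Origin: centre of the flange's underside. z up.
- stopper3: a used vial stopper: white rubber, a flange 26 mm across and 5 mm thick with a plug 19 mm across on top, 11 mm high in all, standing flange down on the board. Origin: centre of the flange's underside. z up.
- stopper4: a used vial stopper: white rubber, a flange 26 mm across and 5 mm thick with a plug 19 mm across on top, 11 mm high in all, standing flange down on the board. Origin: centre of the flange's underside. z up.
- stopper5: a used vial stopper: white rubber, a flange 26 mm across and 5 mm thick with a plug 19 mm across on top, 11 mm high in all, standing flange down on the board. Origin: centre of the flange's underside. z up.
- red_stack: bystander: a stack of six red culture dishes, 90 mm across and 96 mm high. Origin: centre of its underside.
- blue_stack: bystander: a stack of six blue culture dishes, 90 mm across and 96 mm high. Origin: centre of its underside.
- bottle: bystander: a clear reagent bottle with a black cap, 72 mm across and 130 mm high. Origin: centre of its underside.
- spray: bystander: a white spray bottle with an orange trigger head, 76 mm across and 218 mm high. Origin: centre of its underside.
Mind the look-alikes: they are no part of the job. There is more than one size of the scraper; the one meant has the size given above.

How it is judged (in metres and radians):
On the way, in this order (a step that is already met when the one before it is completed fails the run):
1. the scraper has been lifted out of its holder (z of scraper in the frame of holder above 0.03 m), for 0.1 s.
2. all five stoppers are in the red waste tray (x of stopper1 in the frame of waste_tray between -0.118 and 0.118 m and y of stopper1 in the frame of waste_tray between -0.051 and 0.051 m and z of stopper1 in the frame of waste_tray between -0.005 and 0.034 m and x of stopper2 in the frame of waste_tray between -0.118 and 0.118 m and y of stopper2 in the frame of waste_tray between -0.051 and 0.051 m and z of stopper2 in the frame of waste_tray between -0.005 and 0.034 m and x of stopper3 in the frame of waste_tray between -0.118 and 0.118 m and y of stopper3 in the frame of waste_tray between -0.051 and 0.051 m and z of stopper3 in the frame of waste_tray between -0.005 and 0.034 m and x of stopper4 in the frame of waste_tray between -0.118 and 0.118 m and y of stopper4 in the frame of waste_tray between -0.051 and 0.051 m and z of stopper4 in the frame of waste_tray between -0.005 and 0.034 m and x of stopper5 in the frame of waste_tray between -0.118 and 0.118 m and y of stopper5 in the frame of waste_tray between -0.051 and 0.051 m and z of stopper5 in the frame of waste_tray between -0.005 and 0.034 m), for 0.2 s.
At the end, for the whole second after the job is handed in: All five stoppers lie at rest in the red waste tray, below its rim (within 118 mm in x and 51 mm in y of its middle); the scraper stands upright (within 0.1 rad) and at rest on the holder's floor, within 30 mm of its middle in x and y (all of step 2 and linear speed of each of stopper1, stopper2, stopper3, stopper4, stopper5, scraper below 0.03 m/s and x of scraper in the frame of holder between -0.03 and 0.03 m and y of scraper in the frame of holder between -0.03 and 0.03 m and z of scraper in the frame of holder between 0 and 0.011 m and angle between scraper's own z axis and vertical below 0.1 rad); the robot touches nothing.
It fails at once if the gripper or arm touches a stopper (contact force between any of the fingers, the arm and stopper1 above 0.2 N or contact force between any of the fingers, the arm and stopper2 above 0.2 N or contact force between any of the fingers, the arm and stopper3 above 0.2 N or contact force between any of the fingers, the arm and stopper4 above 0.2 N or contact force between any of the fingers, the arm and stopper5 above 0.2 N).
It fails at once if a dish stack on the board is shifted by more than 12 mm or tipped (distance of any of dish_a, dish_b from where it was at the start of the episode above 0.012 m or angle between any of dish_a, dish_b's own z axis and vertical above 0.35 rad).
It fails at once if a bystander (dish stack on the table, bottle, spray bottle) is shifted by more than 25 mm or tipped (distance of any of red_stack, blue_stack, bottle, spray from where it was at the start of the episode above 0.025 m or angle between any of red_stack, blue_stack, bottle, spray's own z axis and vertical above 0.35 rad).
It fails at once if the scraper is dropped from more than about 2 cm instead of set down (contact force between the fingers and scraper below 0.05 N and linear speed of scraper above 0.45 m/s and z of scraper in the frame of holder above 0.012 m).
It also fails if it takes over 56 s, if anything falls off the work surface, if the arm or the gripper's body presses on something with over 40 N, if the wrist force passes 120 N, or if a joint passes its speed limit or range.

## Robot

A 6-joint arm with a two-finger parallel gripper is mounted at the origin on the work surface. World frame = base frame: x ahead of the robot, y to its left, z up, the work surface at z = 0. Lengths are in mm, angles in rad, forces in N, time in s.
With the tool pointing down it reaches from about 275 to 750 mm from the base axis. Payload 10.2 kg.
Tool frame: the origin (TCP) lies between the finger pads; the fingertips stand 25 mm ahead of it and the grasp point (between the pads) lies 6 mm ahead of it; z points along the fingers, y is the line along which they close (so a half turn about z gives the same grasp; the last joint's range is limited). The gripper opens to 85 mm and grips with 20 to 120 N. Pads are 22 mm wide; open, the fingers measure 114 mm over their backs; the gripper's body (76 mm by 85 mm) begins 54 mm behind the grasp point. The pads swing forward as they close: fully open they stand 13 mm farther back than shut.
Start: joints at [0.962, 0.313, 1.498, -0, 1.331, -0.223], TCP at [197.571, 486.413, 256.294] pointing down, gripper open.
Joint ranges: [-2.94, 2.94], [-0.97, 2.17], [0.19, 2.56], [-1.23, 4.37], [0.02, 3.11], [-2.88, 2.88]. Speed limits (rad/s): [2.39, 2.39, 3.01, 3.14, 3.14, 3.14].

## Interface

Orientations are given as a unit quaternion [w, x, y, z].
In Python, from rig import ctrl, eyes, finish_job gives the robot as it stands.
- The arm moves only by the tool step_arm, never from a script. Its argument "increments" is a list of rows, each an object of numbers: "dx", "dy", "dz": the shift along the tool's x, y, z in units of 25 mm (1.0 is 25 mm); "wx", "wy", "wz": the turn, a rotation vector about the tool's x, y, z in units of 6 degrees (1.0 is 6 degrees). A call has 1 to 5 rows; each row shifts and turns the commanded pose from where the row before left it, along the tool's axes as they then stand; what a row does not reach is not made up. A row lasts 1/10 s, in which the tool goes at most 50 mm and 8.59 degrees, less where a joint would pass 70% of its speed; a pose out of reach is approached as far as the arm can. A call is refused whole if a number of a shift passes 1 or a number of a turn 1, either way. A call with a gripper value outside its range is refused whole. "fingers" is the finger opening in mm, from 0 to 85.4, set as the call begins (left out, the last holds). The fingers move at their own pace and stop on an object; "squeeze" is the grip in N (left out, the last holds). Time passes only in rows, so rows that do not move let the fingers close. It gives the time, the measured TCP pose, the force, the opening and the grip force at its end, in the units of the state.
- ctrl.sense(): the state, without advancing time (a new reading comes with each control period).
- eyes.capture(name): name is "scene" or "top"; returns a dict with "frame" (480x640x3 uint8, blue, green, red), "fx", "fy", "cx", "cy" (pixels), "R" (3x3) and "t" (3): a world point X has camera coordinates R X + t. Camera axes: x right, y down, z forward; pixel columns grow to the right and rows downward; lengths in mm; the calibration is good to about 2 mm. A picture is of the moment at which its call begins. There is no depth.
- finish_job(): hands the job in; it is judged then, once.
Trained networks look in the newest picture that a camera, given by its name, has taken for a name from the list of things; names that differ only in an ending like _2 or _b are one class to them, and where a whole thing is asked for, a point or a joint stands for the part that bears it (a point fixed in the world has none). Each returns a list of dicts, best first, with "p" (0 to 1); they miss things now and then, are a little off and sometimes report something else, mostly with a low value. They report only what shows in the picture. A call takes as long as a camera call. They do not tell look-alikes from the thing itself.
- eyes.cut_out(camera, label): "mask" (480x640 bool, what is visible of it).
- eyes.landmark_of(camera, label): "point" ([x, y, z] in mm, in the coordinates of the camera as it stood for that picture, good to about 4 mm: a listed point, or the origin of a listed thing).
The state is a dict: "time_s": time; "joints": joint angles; "dq": joint speeds; "tau": joint torques, N m; "eef_pos": TCP position; "ee_rot": TCP orientation; "force": force on the tool from outside, world axes, zero at the start; "wrist_torque": the same for the moment, N m; "grip_width": opening from 0.0 (shut) to 1.0 (fully open); "grip_force": force on a finger pad.
Only numpy, scipy, OpenCV 4.12 (cv2) and the standard library are available. Lean on these libraries where they do the work, as an engineer would, in place of code of your own. Each camera call takes 0.05 s, during which the arm holds its last target. There are 200 camera calls.

## Working session

There is one attempt and no reset: what is moved stays moved. The work goes in short steps, Python scripts to look and compute and a tool call to move; the robot and the scene stay as the last step left them, time stands still between calls to the robot, and variables do not carry over. Pictures are saved under pics/ and viewed, at most 10 in all, crops included, and the job is handed in when it is done.

Besides the shell and the picture viewer there is one more tool, called after "Emit:" as a command line: name --argument value ..., lists and objects as JSON in quotes. step_arm: Moves the arm, as the interface text tells. Its arguments: {"type":"object","properties":{"increments":{"type":"array"},"fingers":{"type":"number"},"squeeze":{"type":"number"}},"required":["increments"]}

```bash
mkdir -p pics; ls; cat > h.py <<'E'
import numpy as np, cv2
from rig import ctrl, eyes, finish_job
def snap(c,fn=None):
    d=eyes.capture(c)
    if fn: cv2.imwrite('pics/'+fn,d['frame'])
    return d
def w(d,p): return np.array(d['R']).T@(np.array(p)-np.array(d['t']))
def proj(d,X):
    c=np.array(d['R'])@np.array(X,float)+np.array(d['t']); return c[0]/c[2]*d['fx']+d['cx'],c[1]/c[2]*d['fy']+d['cy']
def ray(d,u,v,z):
    R=np.array(d['R']);C=-R.T@np.array(d['t']);r=R.T@np.array([(u-d['cx'])/d['fx'],(v-d['cy'])/d['fy'],1]);return C+r*(z-C[2])/r[2]
E
python3 - <<'E'
from h import *
np.set_printoptions(precision=1,suppress=True)
for c in ['scene','top']:
    d=snap(c,c+'1.png'); print(c,'cam at',-np.array(d['R']).T@np.array(d['t']))
    for l in ['scraper','holder','board','waste_tray','tube_tray','dish_a','stopper1','red_stack','blue_stack','bottle','spray']:
        for r in eyes.landmark_of(c,l):
            if r['p']>.2: X=w(d,r['point']); print(l,round(r['p'],2),X,np.round(proj(d,X)))
s=ctrl.sense();print(s['eef_pos'],s['ee_rot'],s['time_s'])
E
```

```text
pics
scene cam at [1393.5  126.9 1082.5]
scraper 0.9 [280.7 422.   -3. ] [479. 206.]
scraper 0.63 [337.8 249.1   0.4] [424. 212.]
holder 0.87 [507.8 348.8  -0.3] [456. 258.]
waste_tray 0.56 [534.4  69.2   0.1] [360. 253.]
tube_tray 0.57 [ 501.3 -317.     1.8] [238. 228.]
tube_tray 0.39 [502.7 -87.2  46.5] [310. 228.]
dish_a 0.73 [595.1 -68.4  44.3] [310. 253.]
dish_a 0.72 [ 580.7 -211.5   42.3] [262. 244.]
stopper1 0.59 [ 443.4 -166.9   41.5] [288. 212.]
stopper1 0.54 [500.7 -88.8  42.8] [309. 228.]
stopper1 0.49 [ 489.6 -153.3   41.7] [289. 223.]
stopper1 0.41 [451.9 -80.   39.3] [315. 218.]
stopper1 0.37 [ 447.7 -109.4   43.8] [306. 215.]
red_stack 0.63 [ 771.6 -155.7   -0.1] [266. 310.]
blue_stack 0.77 [675.1 396.   -4.1] [474. 309.]
bottle 0.75 [777.7 104.7   2. ] [362. 326.]
bottle 0.29 [ 449.5 -166.7   37.6] [288. 214.]
spray 0.64 [ 566.  -526.     0.8] [166. 236.]
top cam at [ 420.1  -34.6 1298.1]
scraper 0.92 [283.1 424.9   2.4] [154. 335.]
scraper 0.81 [507.8 354.4   6.3] [180. 252.]
scraper 0.73 [337.2 249.5   0.3] [218. 313.]
holder 0.62 [506.9 357.6   1.7] [179. 253.]
boa
[... 182 characters left out ...]
]
dish_a 0.94 [ 579.2 -217.1   39.8] [387. 221.]
dish_a 0.63 [587.4 -63.4  37.9] [330. 219.]
stopper1 0.49 [ 445.4 -167.6   45.3] [370. 271.]
stopper1 0.44 [448.4 -72.7  40.7] [335. 270.]
stopper1 0.41 [501.  -90.8  42.4] [341. 251.]
stopper1 0.39 [ 451.3 -108.3   37.5] [348. 269.]
stopper1 0.39 [ 486.2 -153.2   43.8] [364. 256.]
red_stack 0.63 [ 775.1 -157.2    2.8] [362. 155.]
red_stack 0.37 [ 579.2 -211.6   40.9] [385. 221.]
blue_stack 0.66 [678.3 396.5   1.4] [166. 192.]
bottle 0.61 [784.2 108.4  -0.3] [268. 154.]
bottle 0.48 [ 567.3 -527.2    3. ] [496. 225.]
spray 0.69 [ 565.5 -530.7    0.1] [497. 226.]
spray 0.4 [501.7 -87.8  39.8] [340. 251.]
[197.6 486.4 256.3] [0.  0.2 1.  0. ] 1.2
```

View pics/top1.png

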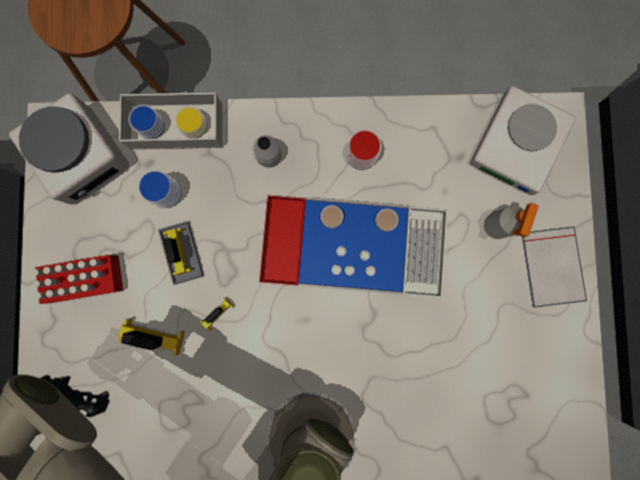

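View pics/scene1.png

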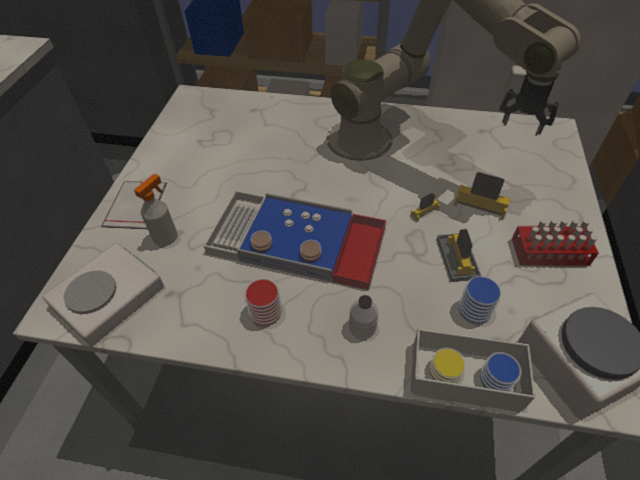

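The top view shows three yellow scrapers: a large one at (150,335), a small one at (218,313) and one in the grey holder at (180,252). The holder one fits: it stands in the holder, and the size check comes next. The red tray is at the left end of the board (282,240), and the white tube tray is at (425,252). The five stoppers are at about (336–371, 251–271) and the dishes at (331,216) and (387,220).

```bash
cat > m.py <<'E'
from h import *
np.set_printoptions(precision=1,suppress=True)
D={c:snap(c) for c in['scene','top']}
def rect(m,d,z):
    cs,_=cv2.findContours(m.astype(np.uint8),cv2.RETR_EXTERNAL,cv2.CHAIN_APPROX_NONE)
    k=max(cs,key=cv2.contourArea)[:,0]
    P=np.array([ray(d,u,v,z)[:2] for u,v in k],np.float32)
    c,s,a=cv2.minAreaRect(P); b=cv2.boxPoints((c,s,a)); e=[b[1]-b[0],b[2]-b[1]]
    L=max(e,key=np.linalg.norm); return np.array(c),np.array(s),np.degrees(np.arctan2(L[1],L[0]))
d=D['top'];hsv=cv2.cvtColor(d['frame'],cv2.COLOR_BGR2HSV)
roi=np.zeros((480,640),bool);roi[180:310,240:460]=1
print('blue',rect((abs(hsv[...,0].astype(int)-112)<12)&(hsv[...,1]>120)&roi,d,40))
print('red',rect(((hsv[...,0]<8)|(hsv[...,0]>172))&(hsv[...,1]>150)&roi,d,36))
for c in D:
    for l,z in[('holder',18),('scraper',40),('waste_tray',36),('tube_tray',36),('board',52)]:
        for r in eyes.cut_out(c,l):
            if r['p']>.3: print(c,l,round(r['p'],2),r['mask'].sum(),rect(r['mask'],D[c],z))
# grip top (dark) in both views
for c,(x0,y0,x1,y1) in{'top':(150,215,210,290),'scene':(430,220,490,285)}.items():
    f=D[c]['frame'][y0:y1,x0:x1]; k=480//max(f.shape[:2])
    cv2.imwrite(f'pics/crop_{c}.png',cv2.resize(f,None,fx=k,fy=k,interpolation=cv2.INTER_CUBIC))
a,b=[cv2.resize(cv2.imread(f'pics/crop_{c}.png'),(390,480)) for c in('top','scene')]
cv2.imwrite('pics/crops.png',np.hstack([a,b]))
E
python3 m.py
```

```text
blue (array([ 516.1, -124.3]), array([278.9, 225.9]), np.float32(84.08555))
red (array([535.5,  68. ]), array([102.9, 235.6]), np.float32(-5.9082623))
scene holder 0.55 711 (array([513.9, 347.9]), array([170. ,  89.4]), np.float32(14.521439))
scene scraper 0.94 387 (array([349.9, 242.1]), array([ 62.2, 120.1]), np.float32(-46.250465))
scene scraper 0.84 1502 (array([258. , 428.3]), array([159.8, 182.3]), np.float32(-15.047849))
scene scraper 0.75 746 (array([512.3, 354. ]), array([162.6,  69.9]), np.float32(13.064343))
scene tube_tray 0.66 2218 (array([ 507.7, -320.9]), array([114., 266.]), np.float32(-3.1104832))
scene board 0.61 5682 (array([ 533.3, -124.5]), array([282.9, 276.1]), np.float32(84.482506))
top holder 0.93 1081 (array([507.4, 349.9]), array([161.4,  88.5]), np.float32(15.887156))
top scraper 0.81 284 (array([340.4, 245. ]), array([30.4, 91.4]), np.float32(-45.773514))
top scraper 0.72 1298 (array([282.6, 422.3]), array([173.9,  69.8]), np.float32(75.38206))
top scraper 0.65 732 (array([509.1, 357. ]), array([123.8,  58. ]), np.float32(11.300262))
top waste_tray 0.57 417 (array([597.1, -67.1]), array([57.3, 60.5]), np.float32(-1.0939579))
top tube_tray 0.57 3433 (array([ 497.6, -317.8]), array([107.2, 242.3]), np.float32(-5.968371))
top board 0.83 8379 (array([ 517.8, -124.1]), array([282. , 248.1]), np.float32(83.965034))
```

View pics/crops.png

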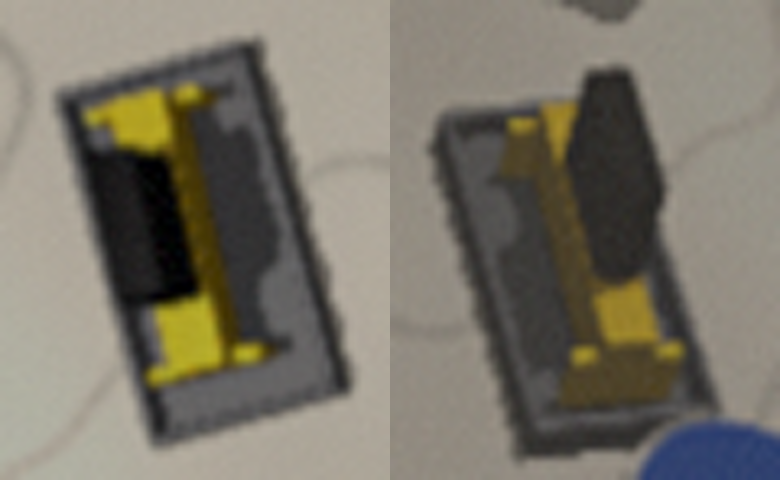

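The crop confirms it: the middle-sized scraper stands in the grey holder with its grip upright, about 120 mm long by my outline. The look-alikes measure about 90 and 174 mm. I'll fit its pose next.

```bash
cat > fit.py <<'E'
from h import *
from scipy.optimize import least_squares
np.set_printoptions(precision=1,suppress=True)
D={c:snap(c) for c in['scene','top']}
T=lambda u,v:(150+u/6.5-.5,215+v/6.4-.5)
S=lambda u,v:(430+(u-390)/6.5-.5,220+v/7.385-.5)
obs=[('top',(60,24,30),T(83,113)),('top',(60,-24,30),T(205,88)),('top',(-60,24,30),T(150,383)),('top',(-60,-24,30),T(265,355)),
('top',(32,11,94),T(86,150)),('top',(-32,11,94),T(121,302)),
('scene',(60,-24,30),S(570,356)),('scene',(60,24,30),S(685,350)),('scene',(-60,-24,30),S(509,122))]
def res(p):
    c,s=np.cos(p[3]),np.sin(p[3]);o=[]
    for cam,X,uv in obs: o+=list(np.array(proj(D[cam],(p[0]+c*X[0]-s*X[1],p[1]+s*X[0]+c*X[1],p[2]+X[2])))-uv)
    return o
r=least_squares(res,[508,354,5,.25],loss='soft_l1');print(r.x,np.degrees(r.x[3]),np.array(res(r.x)).reshape(-1,2))
s=ctrl.sense()
from scipy.spatial.transform import Rotation as Ro
q=s['ee_rot'];print(Ro.from_quat([q[1],q[2],q[3],q[0]]).as_matrix(),s['joints'])
# stoppers triangulated from both views
st={c:[np.array(proj(D[c],w(D[c],q['point']))) for q in eyes.landmark_of(c,'stopper1') if q['p']>.2] for c in D}
P={c:np.diag([D[c]['fx'],D[c]['fy'],1]) for c in D}
for c in D: P[c][0,2]=D[c]['cx'];P[c][1,2]=D[c]['cy'];P[c]=P[c]@np.c_[np.array(D[c]['R']),np.array(D[c]['t'])]
a=np.radians(-6);B=np.array([[np.cos(a),-np.sin(a)],[np.sin(a),np.cos(a)]])
for u in st['top']:
    best=min(st['scene'],key=lambda v:np.linalg.norm(ray(D['top'],*u,42)-ray(D['scene'],*v,42)))
    X=cv2.triangulatePoints(P['top'],P['scene'],u,best)[:,0];X=X[:3]/X[3];print('stopper',X,'board',B.T@(X[:2]-[517,-124.2]))
for b in[(-46,-108),(-46,155)]: print(b,B@b+[517,-124.2])
E
python3 fit.py
```

```text
[509.8 354.3   6.2   0.2] 13.141114612201854 [[ 1.  -0.5]
 [-0.5 -0.9]
 [ 0.4  0.2]
 [ 0.   0.2]
 [-0.5  0.3]
 [-0.5  0.6]
 [ 0.2  0.4]
 [-0.4  0.3]
 [-0.2 -0.7]]
[[-0.9  0.4 -0. ]
 [ 0.4  0.9  0. ]
 [ 0.   0.  -1. ]] [ 1.   0.3  1.5  0.   1.3 -0.2]
stopper [ 451.7 -107.7   49.1] board [-66.6   9.5]
stopper [ 444.3 -169.4   40.6] board [-67.6 -52.6]
stopper [451.3 -77.2  37.1] board [-70.3  39.8]
stopper [503.9 -85.8  44.6] board [-17.1  36.8]
stopper [ 489.7 -157.    38. ] board [-23.7 -35.5]
(-46, -108) [ 460.  -226.8]
(-46, 155) [487.5  34.8]
```

```bash
cat > go.py <<'E'
# usage: go.py x y z yaw_of_tool_y(deg, nan=keep): remaining turn, then shift in tool axes after the turn
import sys
from h import *
from scipy.spatial.transform import Rotation as Ro
s=ctrl.sense();q=s['ee_rot'];R=Ro.from_quat([q[1],q[2],q[3],q[0]]).as_matrix()
yy=np.degrees(np.arctan2(R[1,1],R[0,1]));t=[float(v) for v in sys.argv[1:5]]
dw=0 if np.isnan(t[3]) else (t[3]-yy+90)%180-90
R2=Ro.from_euler('z',dw,degrees=True).as_matrix()@R
print('t',round(s['time_s'],2),'pos',np.round(s['eef_pos'],1),'yaw',round(yy,2),'tilt',np.round(R[:2,2],3),'wz units',round(-dw/6,2),'shift units',np.round(R2.T@(np.array(t[:3])-s['eef_pos'])/25,2),'j',np.round(s['joints'],2),'F',np.round(s['force'],1))
E
python3 go.py 509.8 354.3 150 103.1
```

```text
t 2.0 pos [197.6 486.4 256.3] yaw 67.89 tilt [0. 0.] wz units -5.87 shift units [-10.97  -7.98   4.25] j [ 0.96  0.31  1.5  -0.    1.33 -0.22] F [0.1 0.2 0.3]
```

Emit:
step_arm --increments '[{"wz": -1},{"wz": -1},{"wz": -1},{"wz": -1},{"wz": -1}]' --fingers 85 --squeeze 80

```text
invalid input at $.increments[0]: expected keys dx, dy, dz, wx, wy, wz
```

Emit:
step_arm --increments '[{"wz": -0.87},{"dx": -1,"dy": -0.7},{"dx": -1,"dy": -0.7},{"dx": -1,"dy": -0.7},{"dx": -1,"dy": -0.7}]'

```text
invalid input at $.increments[0]: expected keys dx, dy, dz, wx, wy, wz
```

Emit:
step_arm --increments '[{"dx": -1,"dy": -0.7},{"dx": -1,"dy": -0.7},{"dx": -1,"dy": -0.7},{"dx": -1,"dy": -0.7},{"dx": -1,"dy": -0.7}]'

```text
invalid input at $.increments[0]: expected keys dx, dy, dz, wx, wy, wz
```

```bash
python3 go.py 509.8 354.3 86 103.1
```

```text
t 2.0 pos [197.6 486.4 256.3] yaw 67.89 tilt [0. 0.] wz units -5.87 shift units [-10.97  -7.98   6.81] j [ 0.96  0.31  1.5  -0.    1.33 -0.22] F [0.1 0.2 0.3]
```

Emit:
step_arm --increments '[{"dx": 0,"dy": 0,"dz": 0,"wx": 0,"wy": 0,"wz": -1},{"dx": 0,"dy": 0,"dz": 0,"wx": 0,"wy": 0,"wz": -1},{"dx": 0,"dy": 0,"dz": 0,"wx": 0,"wy": 0,"wz": -1},{"dx": 0,"dy": 0,"dz": 0,"wx": 0,"wy": 0,"wz": -1},{"dx": 0,"dy": 0,"dz": 0,"wx": 0,"wy": 0,"wz": -1}]' --fingers 85 --squeeze 80

```text
time_s: 2.5
eef_pos: [197.6, 486.4, 256.3]
ee_rot: [-0.0, -0.071, 0.997, -0.0]
force: [-0.4, 0.3, 0.3]
grip_width: 0.998
grip_force: 0.0
```

Emit:
step_arm --increments '[{"dx": 0,"dy": 0,"dz": 0,"wx": 0,"wy": 0,"wz": -0.87},{"dx": -1,"dy": -0.7,"dz": 0,"wx": 0,"wy": 0,"wz": 0},{"dx": -1,"dy": -0.7,"dz": 0,"wx": 0,"wy": 0,"wz": 0},{"dx": -1,"dy": -0.7,"dz": 0,"wx": 0,"wy": 0,"wz": 0},{"dx": -1,"dy": -0.7,"dz": 0,"wx": 0,"wy": 0,"wz": 0}]'

```text
time_s: 3.0
eef_pos: [311.9, 440.4, 256.4]
ee_rot: [0.0, -0.114, 0.993, 0.0]
force: [0.1, 0.7, 0.2]
grip_width: 0.996
grip_force: 0.0
```

Emit:
step_arm --increments '[{"dx": -1,"dy": -0.7,"dz": 0,"wx": 0,"wy": 0,"wz": 0},{"dx": -1,"dy": -0.7,"dz": 0,"wx": 0,"wy": 0,"wz": 0},{"dx": -1,"dy": -0.7,"dz": 0,"wx": 0,"wy": 0,"wz": 0},{"dx": -1,"dy": -0.7,"dz": 0,"wx": 0,"wy": 0,"wz": 0},{"dx": -1,"dy": -0.7,"dz": 0,"wx": 0,"wy": 0,"wz": 0}]'

```text
time_s: 3.5
eef_pos: [453.6, 383.5, 256.3]
ee_rot: [-0.0, -0.114, 0.993, 0.0]
force: [-0.4, 0.8, 0.1]
grip_width: 0.999
grip_force: 0.0
```

```bash
python3 go.py 509.8 354.3 86 103.1
```

```text
t 3.5 pos [453.6 383.5 256.3] yaw 103.11 tilt [-0. -0.] wz units 0.0 shift units [-1.93 -1.65  6.81] j [ 0.5   0.47  1.28  0.    1.4  -1.29] F [-0.4  0.8  0.1]
```

Emit:
step_arm --increments '[{"dx": -0.97,"dy": -0.83,"dz": 0,"wx": 0,"wy": 0,"wz": 0},{"dx": -0.96,"dy": -0.82,"dz": 0.8,"wx": 0,"wy": 0,"wz": 0},{"dx": 0,"dy": 0,"dz": 1,"wx": 0,"wy": 0,"wz": 0},{"dx": 0,"dy": 0,"dz": 1,"wx": 0,"wy": 0,"wz": 0},{"dx": 0,"dy": 0,"dz": 0,"wx": 0,"wy": 0,"wz": 0}]'

```text
time_s: 4.0
eef_pos: [507.7, 354.1, 182.9]
ee_rot: [-0.003, -0.114, 0.993, -0.001]
force: [-1.8, -0.0, -0.6]
grip_width: 0.993
grip_force: 0.0
```

```bash
python3 go.py 509.8 354.3 80 103.1; python3 - <<'E'
from h import *
d=snap('scene');f=d['frame'][190:280,410:520]
e=snap('top');g=e['frame'][205:295,135:225]
cv2.imwrite('pics/pre.png',np.hstack([cv2.resize(f,(400,327)),cv2.resize(g,(327,327))]))
E
```

```text
t 4.0 pos [507.7 354.1 182.9] yaw 103.09 tilt [-0.006 -0.003] wz units -0.0 shift units [-0.11 -0.01  4.12] j [ 0.42  0.58  1.29  0.    1.28 -1.38] F [-1.8 -0.  -0.6]
```

View pics/pre.png

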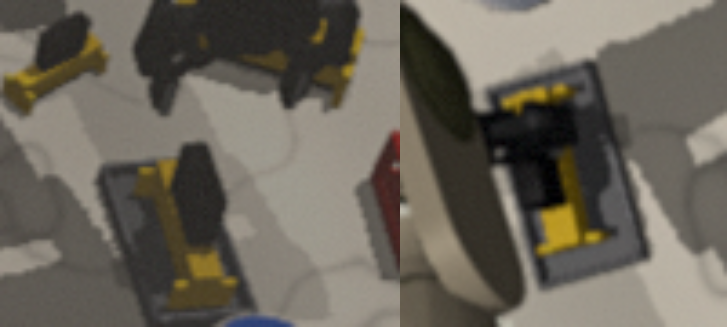

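Open fingers hover above the grip and straddle it, so I can descend.

Emit:
step_arm --increments '[{"dx": 0,"dy": 0,"dz": 1,"wx": 0,"wy": 0,"wz": 0},{"dx": 0,"dy": 0,"dz": 1,"wx": 0,"wy": 0,"wz": 0},{"dx": 0,"dy": 0,"dz": 1,"wx": 0,"wy": 0,"wz": 0},{"dx": 0,"dy": 0,"dz": 0.9,"wx": 0,"wy": 0,"wz": 0},{"dx": 0,"dy": 0,"dz": 0,"wx": 0,"wy": 0,"wz": 0}]'

```text
time_s: 4.6
eef_pos: [508.2, 354.8, 87.7]
ee_rot: [-0.001, -0.114, 0.993, -0.0]
force: [0.5, -0.3, -0.3]
grip_width: 0.998
grip_force: 0.0
```

```bash
python3 go.py 509.8 354.3 80 103.1
```

```text
t 4.6 pos [508.2 354.8  87.7] yaw 103.14 tilt [-0.002 -0.001] wz units 0.01 shift units [-0.06 -0.03  0.31] j [ 0.42  0.69  1.38 -0.    1.08 -1.38] F [ 0.5 -0.3 -0.3]
```

Emit:
step_arm --increments '[{"dx": 0,"dy": 0,"dz": 0.1,"wx": 0,"wy": 0,"wz": 0},{"dx": 0,"dy": 0,"dz": 0,"wx": 0,"wy": 0,"wz": 0}]'

```text
time_s: 4.8
eef_pos: [509.5, 355.3, 88.1]
ee_rot: [0.001, -0.114, 0.993, 0.0]
force: [0.3, -0.4, -0.4]
grip_width: 0.99
grip_force: 0.0
```

Emit:
step_arm --increments '[{"dx": 0,"dy": 0,"dz": 0,"wx": 0,"wy": 0,"wz": 0},{"dx": 0,"dy": 0,"dz": 0,"wx": 0,"wy": 0,"wz": 0},{"dx": 0,"dy": 0,"dz": 0,"wx": 0,"wy": 0,"wz": 0},{"dx": 0,"dy": 0,"dz": 0,"wx": 0,"wy": 0,"wz": 0},{"dx": 0,"dy": 0,"dz": 0,"wx": 0,"wy": 0,"wz": 0}]' --fingers 0

```text
time_s: 5.3
eef_pos: [508.8, 354.9, 86.4]
ee_rot: [0.0, -0.114, 0.993, 0.0]
force: [0.2, 0.1, 0.7]
grip_width: 0.249
grip_force: 79.3
```

Emit:
step_arm --increments '[{"dx": 0,"dy": 0,"dz": 0,"wx": 0,"wy": 0,"wz": 0},{"dx": 0,"dy": 0,"dz": 0,"wx": 0,"wy": 0,"wz": 0},{"dx": 0,"dy": 0,"dz": 0,"wx": 0,"wy": 0,"wz": 0}]'

```text
time_s: 5.6
eef_pos: [508.8, 354.9, 86.4]
ee_rot: [0.0, -0.114, 0.993, 0.0]
force: [-0.4, 0.7, 2.2]
grip_width: 0.249
grip_force: 79.3
```

Emit:
step_arm --increments '[{"dx": 0,"dy": 0,"dz": -0.4,"wx": 0,"wy": 0,"wz": 0},{"dx": 0,"dy": 0,"dz": -0.8,"wx": 0,"wy": 0,"wz": 0},{"dx": 0,"dy": 0,"dz": -1,"wx": 0,"wy": 0,"wz": 0},{"dx": 0,"dy": 0,"dz": -1,"wx": 0,"wy": 0,"wz": 0},{"dx": 0,"dy": 0,"dz": -0.4,"wx": 0,"wy": 0,"wz": 0.8}]'

```text
time_s: 6.1
eef_pos: [509.4, 355.1, 179.4]
ee_rot: [0.002, -0.072, 0.997, 0.001]
force: [0.1, -0.5, -2.1]
grip_width: 0.248
grip_force: 79.1
```

Emit:
step_arm --increments '[{"dx": 0,"dy": 0,"dz": 0,"wx": 0,"wy": 0,"wz": 0.8},{"dx": 0,"dy": 0,"dz": 0,"wx": 0,"wy": 0,"wz": 0.8},{"dx": 0,"dy": 0,"dz": 0,"wx": 0,"wy": 0,"wz": 0.78},{"dx": 0,"dy": 0,"dz": 0,"wx": 0,"wy": 0,"wz": 0},{"dx": 0,"dy": 0,"dz": 0,"wx": 0,"wy": 0,"wz": 0}]'

```text
time_s: 6.6
eef_pos: [508.8, 354.8, 176.5]
ee_rot: [-0.0, 0.051, 0.999, -0.0]
force: [-0.3, 0.2, -2.2]
grip_width: 0.251
grip_force: 79.1
```

```bash
python3 go.py 460 -226.8 165 84
```

```text
t 6.6 pos [508.8 354.8 176.5] yaw 84.16 tilt [-0. -0.] wz units 0.03 shift units [ -0.49 -23.34   0.46] j [ 0.42  0.59  1.3  -0.    1.26 -1.05] F [-0.3  0.2 -2.2]
```

Emit:
step_arm --increments '[{"dx": 0,"dy": -0.5,"dz": 0,"wx": 0,"wy": 0,"wz": 0.03},{"dx": 0,"dy": -1,"dz": 0,"wx": 0,"wy": 0,"wz": 0},{"dx": 0,"dy": -1,"dz": 0,"wx": 0,"wy": 0,"wz": 0},{"dx": 0,"dy": -1,"dz": 0,"wx": 0,"wy": 0,"wz": 0},{"dx": 0,"dy": -1,"dz": 0,"wx": 0,"wy": 0,"wz": 0}]'

```text
time_s: 7.1
eef_pos: [496.3, 241.3, 176.4]
ee_rot: [-0.0, 0.053, 0.999, -0.0]
force: [1.2, 0.5, -1.9]
grip_width: 0.246
grip_force: 78.9
```

Emit:
step_arm --increments '[{"dx": 0,"dy": -1,"dz": 0,"wx": 0,"wy": 0,"wz": 0},{"dx": 0,"dy": -1,"dz": 0,"wx": 0,"wy": 0,"wz": 0},{"dx": 0,"dy": -1,"dz": 0,"wx": 0,"wy": 0,"wz": 0},{"dx": 0,"dy": -1,"dz": 0,"wx": 0,"wy": 0,"wz": 0},{"dx": 0,"dy": -1,"dz": 0,"wx": 0,"wy": 0,"wz": 0}]'

```text
time_s: 7.6
eef_pos: [482.8, 117.1, 176.4]
ee_rot: [0.0, 0.053, 0.999, -0.0]
force: [0.5, 0.0, -1.4]
grip_width: 0.248
grip_force: 78.9
```

Emit:
step_arm --increments '[{"dx": 0,"dy": -1,"dz": 0,"wx": 0,"wy": 0,"wz": 0},{"dx": 0,"dy": -1,"dz": 0,"wx": 0,"wy": 0,"wz": 0},{"dx": 0,"dy": -1,"dz": 0,"wx": 0,"wy": 0,"wz": 0},{"dx": 0,"dy": -1,"dz": 0,"wx": 0,"wy": 0,"wz": 0},{"dx": 0,"dy": -1,"dz": 0,"wx": 0,"wy": 0,"wz": 0}]'

```text
time_s: 8.1
eef_pos: [469.3, -7.0, 176.5]
ee_rot: [0.0, 0.053, 0.999, -0.0]
force: [0.6, -0.1, -2.8]
grip_width: 0.246
grip_force: 78.9
```

Emit:
step_arm --increments '[{"dx": 0,"dy": -1,"dz": 0,"wx": 0,"wy": 0,"wz": 0},{"dx": 0,"dy": -1,"dz": 0,"wx": 0,"wy": 0,"wz": 0},{"dx": 0,"dy": -1,"dz": 0,"wx": 0,"wy": 0,"wz": 0},{"dx": 0,"dy": -1,"dz": 0,"wx": 0,"wy": 0,"wz": 0},{"dx": 0,"dy": -1,"dz": 0,"wx": 0,"wy": 0,"wz": 0}]'

```text
time_s: 8.6
eef_pos: [455.8, -131.2, 176.4]
ee_rot: [0.0, 0.053, 0.999, -0.0]
force: [0.5, 0.5, -2.2]
grip_width: 0.248
grip_force: 79.0
```

Emit:
step_arm --increments '[{"dx": 0,"dy": -1,"dz": 0,"wx": 0,"wy": 0,"wz": 0},{"dx": 0,"dy": -1,"dz": 0,"wx": 0,"wy": 0,"wz": 0},{"dx": 0,"dy": -0.8,"dz": 0,"wx": 0,"wy": 0,"wz": 0},{"dx": 0,"dy": 0,"dz": 0,"wx": 0,"wy": 0,"wz": 0},{"dx": 0,"dy": 0,"dz": 0,"wx": 0,"wy": 0,"wz": 0}]'

```text
time_s: 9.1
eef_pos: [448.6, -199.5, 176.3]
ee_rot: [-0.0, 0.054, 0.999, 0.0]
force: [-0.2, -0.0, -1.5]
grip_width: 0.247
grip_force: 79.1
```

```bash
python3 go.py 460 -226.8 125 84;  python3 - <<'E'
from h import *
d=snap('scene');f=d['frame'][160:300,200:400]
e=snap('top');g=e['frame'][180:320,260:460]
cv2.imwrite('pics/pre2.png',np.hstack([cv2.resize(f,(400,280)),cv2.resize(g,(400,280))]))
E
```

```text
t 9.1 pos [ 448.6 -199.5  176.3] yaw 83.83 tilt [-0.  0.] wz units -0.03 shift units [-0.57 -1.04  2.05] j [-0.66  0.32  1.71  0.    1.11 -2.12] F [-0.2 -0.  -1.5]
```

View pics/pre2.png

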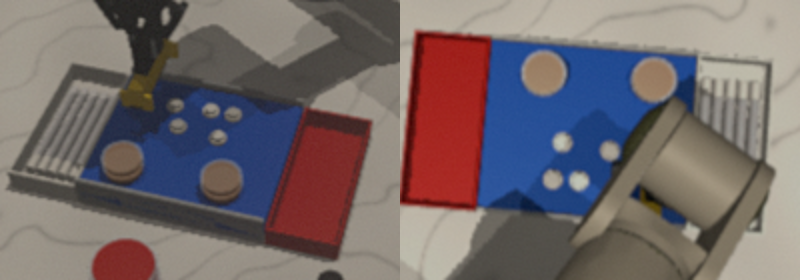

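The scraper is held upright over the board's right end, and all five stoppers are to its left and clear of it. I'll shift to the start line and lower.

Emit:
step_arm --increments '[{"dx": -0.57,"dy": -0.9,"dz": 0,"wx": 0,"wy": 0,"wz": -0.03},{"dx": 0,"dy": -0.2,"dz": 0.4,"wx": 0,"wy": 0,"wz": 0},{"dx": 0,"dy": 0,"dz": 0.8,"wx": 0,"wy": 0,"wz": 0},{"dx": 0,"dy": 0,"dz": 0.6,"wx": 0,"wy": 0,"wz": 0},{"dx": 0,"dy": 0,"dz": 0,"wx": 0,"wy": 0,"wz": 0}]'

```text
time_s: 9.7
eef_pos: [459.3, -226.9, 129.2]
ee_rot: [-0.002, 0.052, 0.999, 0.001]
force: [0.7, -0.2, -2.1]
grip_width: 0.248
grip_force: 79.0
```

Emit:
step_arm --increments '[{"dx": 0,"dy": 0,"dz": 0,"wx": 0,"wy": 0,"wz": 0},{"dx": 0,"dy": 0,"dz": 0.1,"wx": 0,"wy": 0,"wz": 0},{"dx": 0,"dy": 0,"dz": 0.1,"wx": 0,"wy": 0,"wz": 0},{"dx": 0,"dy": 0,"dz": 0,"wx": 0,"wy": 0,"wz": 0}]'

```text
time_s: 10.1
eef_pos: [460.4, -228.2, 126.3]
ee_rot: [0.0, 0.052, 0.999, -0.0]
force: [-1.2, -0.2, -2.8]
grip_width: 0.246
grip_force: 79.0
```

```bash
python3 go.py 460 -226.8 121.4 84
```

```text
t 10.1 pos [ 460.4 -228.2  126.3] yaw 84.04 tilt [ 0. -0.] wz units 0.01 shift units [0.02 0.06 0.2 ] j [-0.69  0.43  1.7  -0.    1.01 -2.16] F [-1.2 -0.2 -2.8]
```

Emit:
step_arm --increments '[{"dx": 0,"dy": 0,"dz": 0.1,"wx": 0,"wy": 0,"wz": 0},{"dx": 0,"dy": 0,"dz": 0.04,"wx": 0,"wy": 0,"wz": 0},{"dx": 0,"dy": 0,"dz": 0,"wx": 0,"wy": 0,"wz": 0}]'

```text
time_s: 10.4
eef_pos: [460.3, -228.3, 122.6]
ee_rot: [-0.0, 0.052, 0.999, 0.0]
force: [-0.1, 0.1, -1.9]
grip_width: 0.246
grip_force: 79.0
```

Emit:
step_arm --increments '[{"dx": 0,"dy": 0,"dz": 0.04,"wx": 0,"wy": 0,"wz": 0},{"dx": 0,"dy": 0,"dz": 0,"wx": 0,"wy": 0,"wz": 0},{"dx": 0,"dy": 0,"dz": 0,"wx": 0,"wy": 0,"wz": 0}]'

```text
time_s: 10.7
eef_pos: [460.4, -228.3, 121.8]
ee_rot: [-0.0, 0.052, 0.999, -0.0]
force: [-0.0, 0.6, -1.6]
grip_width: 0.246
grip_force: 79.0
```

Emit:
step_arm --increments '[{"dx": 0,"dy": 0,"dz": 0.03,"wx": 0,"wy": 0,"wz": 0},{"dx": 0,"dy": 0,"dz": 0,"wx": 0,"wy": 0,"wz": 0},{"dx": 0,"dy": 0,"dz": 0,"wx": 0,"wy": 0,"wz": 0}]'

```text
time_s: 11.0
eef_pos: [460.5, -228.3, 121.4]
ee_rot: [0.0, 0.052, 0.999, -0.0]
force: [-2.2, 0.8, 2.1]
grip_width: 0.247
grip_force: 79.7
```

Contact came at TCP z 121.5, as predicted. I'll raise slightly and sweep.

Emit:
step_arm --increments '[{"dx": 0,"dy": 0,"dz": -0.03,"wx": 0,"wy": 0,"wz": 0},{"dx": 0,"dy": 0.2,"dz": 0,"wx": 0,"wy": 0,"wz": 0},{"dx": 0,"dy": 0.3,"dz": 0,"wx": 0,"wy": 0,"wz": 0},{"dx": 0,"dy": 0.3,"dz": 0,"wx": 0,"wy": 0,"wz": 0},{"dx": 0,"dy": 0.3,"dz": 0,"wx": 0,"wy": 0,"wz": 0}]'

```text
time_s: 11.5
eef_pos: [463.3, -200.0, 121.7]
ee_rot: [-0.0, 0.052, 0.999, 0.0]
force: [0.0, -0.3, -2.1]
grip_width: 0.251
grip_force: 79.2
```

Emit:
step_arm --increments '[{"dx": 0,"dy": 0.3,"dz": 0,"wx": 0,"wy": 0,"wz": 0},{"dx": 0,"dy": 0.3,"dz": 0,"wx": 0,"wy": 0,"wz": 0},{"dx": 0,"dy": 0.3,"dz": 0,"wx": 0,"wy": 0,"wz": 0},{"dx": 0,"dy": 0.3,"dz": 0,"wx": 0,"wy": 0,"wz": 0},{"dx": 0,"dy": 0.3,"dz": 0,"wx": 0,"wy": 0,"wz": 0}]'

```text
time_s: 12.0
eef_pos: [467.2, -163.1, 121.8]
ee_rot: [0.0, 0.052, 0.999, -0.0]
force: [0.9, 0.3, -2.8]
grip_width: 0.243
grip_force: 79.1
```

```bash
python3 go.py 487.5 34.8 122 84;  python3 - <<'E'
from h import *
d=snap('scene');f=d['frame'][160:300,200:400]
cv2.imwrite('pics/mid.png',cv2.resize(f,(600,420)))
E
```

```text
t 12.0 pos [ 467.2 -163.1  121.8] yaw 84.04 tilt [ 0. -0.] wz units 0.01 shift units [ 0.02  7.96 -0.01] j [-0.57  0.4   1.76 -0.    0.98 -2.04] F [ 0.9  0.3 -2.8]
```

View pics/mid.png

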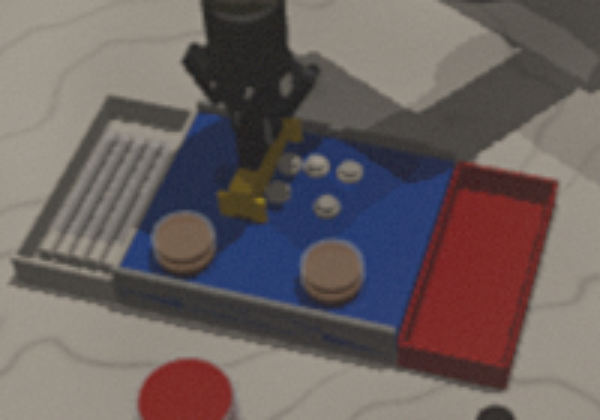

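Two stoppers are already gathered between the cheeks, and the other three lie within their span. I'll continue.

Emit:
step_arm --increments '[{"dx": 0,"dy": 0.3,"dz": 0,"wx": 0,"wy": 0,"wz": 0},{"dx": 0,"dy": 0.35,"dz": 0,"wx": 0,"wy": 0,"wz": 0},{"dx": 0,"dy": 0.35,"dz": 0,"wx": 0,"wy": 0,"wz": 0},{"dx": 0,"dy": 0.35,"dz": 0,"wx": 0,"wy": 0,"wz": 0},{"dx": 0,"dy": 0.35,"dz": 0,"wx": 0,"wy": 0,"wz": 0}]'

```text
time_s: 12.55
eef_pos: [471.6, -120.6, 121.8]
ee_rot: [-0.0, 0.052, 0.999, 0.0]
force: [0.1, 0.8, -1.4]
grip_width: 0.25
grip_force: 79.1
```

Emit:
step_arm --increments '[{"dx": 0,"dy": 0.35,"dz": 0,"wx": 0,"wy": 0,"wz": 0},{"dx": 0,"dy": 0.35,"dz": 0,"wx": 0,"wy": 0,"wz": 0},{"dx": 0,"dy": 0.35,"dz": 0,"wx": 0,"wy": 0,"wz": 0},{"dx": 0,"dy": 0.35,"dz": 0,"wx": 0,"wy": 0,"wz": 0},{"dx": 0,"dy": 0.35,"dz": 0,"wx": 0,"wy": 0,"wz": 0}]'

```text
time_s: 13.05
eef_pos: [476.2, -77.2, 121.8]
ee_rot: [0.0, 0.052, 0.999, 0.0]
force: [0.6, -1.1, -1.8]
grip_width: 0.251
grip_force: 79.1
```

Emit:
step_arm --increments '[{"dx": 0,"dy": 0.35,"dz": 0,"wx": 0,"wy": 0,"wz": 0},{"dx": 0,"dy": 0.35,"dz": 0,"wx": 0,"wy": 0,"wz": 0},{"dx": 0,"dy": 0.35,"dz": 0,"wx": 0,"wy": 0,"wz": 0},{"dx": 0,"dy": 0.3,"dz": 0,"wx": 0,"wy": 0,"wz": 0},{"dx": 0,"dy": 0.3,"dz": 0,"wx": 0,"wy": 0,"wz": 0}]'

```text
time_s: 13.55
eef_pos: [480.5, -36.2, 121.8]
ee_rot: [-0.0, 0.052, 0.999, -0.0]
force: [0.5, -0.1, -2.3]
grip_width: 0.247
grip_force: 79.1
```

```bash
python3 go.py 487.5 34.8 122 84;  python3 - <<'E'
from h import *
d=snap('scene');f=d['frame'][160:300,200:400]
cv2.imwrite('pics/mid2.png',cv2.resize(f,(600,420)))
E
```

```text
t 13.55 pos [480.5 -36.2 121.8] yaw 84.04 tilt [-0. -0.] wz units 0.01 shift units [ 0.02  2.86 -0.01] j [-0.32  0.38  1.79 -0.    0.97 -1.79] F [ 0.5 -0.1 -2.3]
```

View pics/mid2.png

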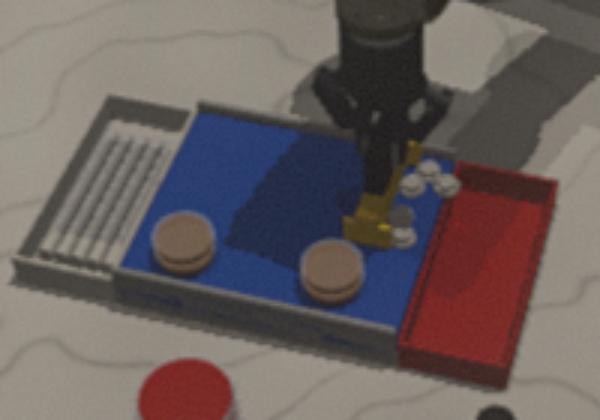

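All five are gathered at the edge and one already overhangs the tray. I'll push on slowly.

Emit:
step_arm --increments '[{"dx": 0,"dy": 0.25,"dz": 0,"wx": 0,"wy": 0,"wz": 0},{"dx": 0,"dy": 0.25,"dz": 0,"wx": 0,"wy": 0,"wz": 0},{"dx": 0,"dy": 0.25,"dz": 0,"wx": 0,"wy": 0,"wz": 0},{"dx": 0,"dy": 0.25,"dz": 0,"wx": 0,"wy": 0,"wz": 0},{"dx": 0,"dy": 0.25,"dz": 0,"wx": 0,"wy": 0,"wz": 0}]'

```text
time_s: 14.1
eef_pos: [483.7, -5.3, 121.8]
ee_rot: [0.0, 0.052, 0.999, 0.0]
force: [0.3, -0.1, -2.0]
grip_width: 0.249
grip_force: 79.2
```

Emit:
step_arm --increments '[{"dx": 0,"dy": 0.25,"dz": 0,"wx": 0,"wy": 0,"wz": 0},{"dx": 0,"dy": 0.25,"dz": 0,"wx": 0,"wy": 0,"wz": 0},{"dx": 0,"dy": 0.25,"dz": 0,"wx": 0,"wy": 0,"wz": 0},{"dx": 0,"dy": 0.25,"dz": 0,"wx": 0,"wy": 0,"wz": 0},{"dx": 0,"dy": 0.25,"dz": 0,"wx": 0,"wy": 0,"wz": 0}]'

```text
time_s: 14.6
eef_pos: [486.9, 25.8, 121.8]
ee_rot: [-0.0, 0.052, 0.999, 0.0]
force: [0.7, -0.0, -1.6]
grip_width: 0.246
grip_force: 79.2
```

Emit:
step_arm --increments '[{"dx": 0,"dy": 0.25,"dz": 0,"wx": 0,"wy": 0,"wz": 0},{"dx": 0,"dy": 0.2,"dz": 0,"wx": 0,"wy": 0,"wz": 0},{"dx": 0,"dy": 0,"dz": 0,"wx": 0,"wy": 0,"wz": 0},{"dx": 0,"dy": 0,"dz": 0,"wx": 0,"wy": 0,"wz": 0}]'

```text
time_s: 15.0
eef_pos: [488.1, 36.5, 121.8]
ee_rot: [-0.0, 0.052, 0.999, -0.0]
force: [-0.7, 0.7, -2.0]
grip_width: 0.25
grip_force: 79.1
```

```bash
python3 go.py 487.5 34.8 122 84;  python3 - <<'E'
from h import *
d=snap('scene');f=d['frame'][170:290,290:410]
e=snap('top');g=e['frame'][180:300,240:360]
cv2.imwrite('pics/end.png',np.hstack([cv2.resize(f,(400,400)),cv2.resize(g,(400,400))]))
E
```

```text
t 15.0 pos [488.1  36.5 121.8] yaw 84.05 tilt [-0. -0.] wz units 0.01 shift units [ 0.02 -0.07 -0.01] j [-0.17  0.39  1.77 -0.    0.98 -1.63] F [-0.7  0.7 -2. ]
```

View pics/end.png

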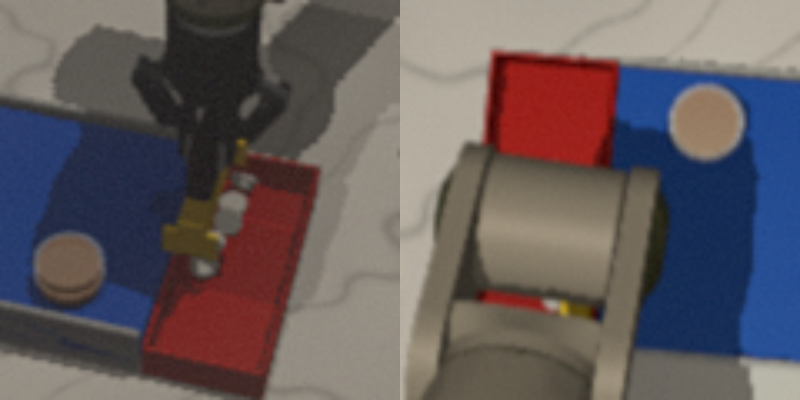

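The stoppers are in the tray, some hidden by the tool. I'll lift and move clear before checking.

Emit:
step_arm --increments '[{"dx": 0,"dy": 0,"dz": -0.3,"wx": 0,"wy": 0,"wz": 0},{"dx": 0,"dy": 0,"dz": -0.6,"wx": 0,"wy": 0,"wz": 0},{"dx": 0,"dy": 0,"dz": -0.8,"wx": 0,"wy": 0,"wz": 0},{"dx": 0,"dy": 0,"dz": -0.6,"wx": 0,"wy": 0,"wz": 0},{"dx": 0,"dy": 0.5,"dz": 0,"wx": 0,"wy": 0,"wz": 0}]'

```text
time_s: 15.6
eef_pos: [490.4, 48.3, 181.5]
ee_rot: [0.002, 0.053, 0.999, -0.0]
force: [-0.7, -0.5, -2.4]
grip_width: 0.247
grip_force: 79.3
```

Emit:
step_arm --increments '[{"dx": 0,"dy": 1,"dz": 0,"wx": 0,"wy": 0,"wz": 0},{"dx": 0,"dy": 1,"dz": 0,"wx": 0,"wy": 0,"wz": 0},{"dx": 0,"dy": 1,"dz": 0,"wx": 0,"wy": 0,"wz": 0},{"dx": 0,"dy": 1,"dz": 0,"wx": 0,"wy": 0,"wz": 0},{"dx": 0,"dy": 1,"dz": 0,"wx": 0,"wy": 0,"wz": 0}]'

```text
time_s: 16.1
eef_pos: [501.9, 175.0, 178.6]
ee_rot: [-0.001, 0.052, 0.999, -0.0]
force: [0.3, 0.8, -2.4]
grip_width: 0.25
grip_force: 79.2
```

Emit:
step_arm --increments '[{"dx": 0,"dy": 1,"dz": 0,"wx": 0,"wy": 0,"wz": 0},{"dx": 0,"dy": 1,"dz": 0,"wx": 0,"wy": 0,"wz": 0},{"dx": 0,"dy": 1,"dz": 0,"wx": 0,"wy": 0,"wz": 0},{"dx": 0,"dy": 1,"dz": 0,"wx": 0,"wy": 0,"wz": 0},{"dx": 0,"dy": 0.5,"dz": 0,"wx": 0,"wy": 0,"wz": 0}]'

```text
time_s: 16.6
eef_pos: [513.4, 287.3, 178.4]
ee_rot: [-0.001, 0.051, 0.999, -0.0]
force: [0.2, -0.9, -1.7]
grip_width: 0.247
grip_force: 78.9
```

```bash
python3 go.py 508.8 354.9 176 103.1;  python3 - <<'E'
from h import *
np.set_printoptions(precision=1,suppress=True)
d=snap('scene');f=d['frame'][170:290,290:410]
e=snap('top');g=e['frame'][180:300,240:360]
cv2.imwrite('pics/end2.png',np.hstack([cv2.resize(f,(400,400)),cv2.resize(g,(400,400))]))
a=np.radians(-6);B=np.array([[np.cos(a),-np.sin(a)],[np.sin(a),np.cos(a)]]);W=B@[0,195]+[517,-124.2]
for c,k in[('top',e),('scene',d)]:
    for r in eyes.landmark_of(c,'stopper1'):
        if r['p']>.2: X=w(k,r['point']);print(c,round(r['p'],2),B.T@(X[:2]-W),X[2])
E
```

```text
t 16.6 pos [513.4 287.3 178.4] yaw 84.13 tilt [-0.001  0.   ] wz units -3.16 shift units [-0.43  2.67  0.09] j [ 0.31  0.52  1.41  0.    1.22 -1.16] F [ 0.2 -0.9 -1.7]
top 0.64 [-78.2 -19.7] 16.119500905144193
top 0.64 [-30.  -28.9] 12.181696705281137
top 0.49 [-52.4 -19.6] 19.354237211049416
top 0.46 [  3.  -27.6] 16.554624065892263
scene 0.59 [-53.3 -14.3] 17.895348375555756
scene 0.52 [-23.5 -31.3] 14.243788969976578
scene 0.49 [-75.6 -19.8] 15.546810518966112
scene 0.46 [-110.5  -16.6] 20.86080694781228
scene 0.41 [ -3.1 -26.1] 17.188291303366782
```

View pics/end2.png

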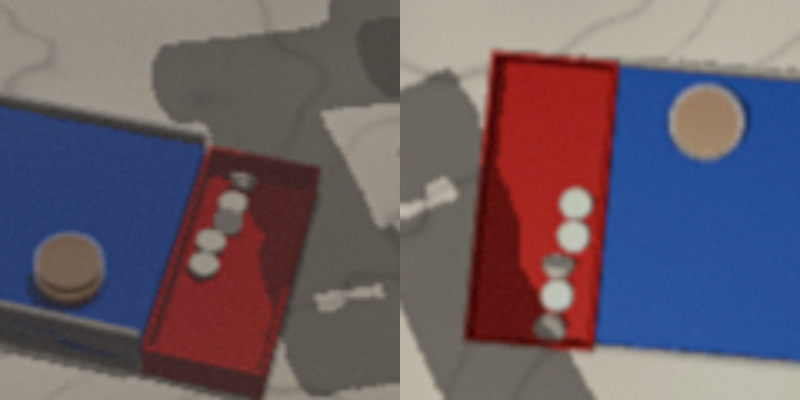

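All five stoppers lie in the red tray below its rim. Board-tray coordinates are x -110 to 3 and y -14 to -31, and the dish is in place. Now I'll return the scraper.

Emit:
step_arm --increments '[{"dx": 0,"dy": 0,"dz": 0,"wx": 0,"wy": 0,"wz": -0.8},{"dx": 0,"dy": 0,"dz": 0,"wx": 0,"wy": 0,"wz": -0.8},{"dx": 0,"dy": 0,"dz": 0,"wx": 0,"wy": 0,"wz": -0.8},{"dx": 0,"dy": 0,"dz": 0,"wx": 0,"wy": 0,"wz": -0.76},{"dx": -0.1,"dy": 0.6,"dz": 0,"wx": 0,"wy": 0,"wz": 0}]'

```text
time_s: 17.3
eef_pos: [513.6, 298.5, 179.4]
ee_rot: [-0.0, -0.112, 0.994, -0.0]
force: [-0.8, -0.1, -2.4]
grip_width: 0.246
grip_force: 79.3
```

Emit:
step_arm --increments '[{"dx": -0.1,"dy": 0.8,"dz": 0,"wx": 0,"wy": 0,"wz": 0},{"dx": -0.1,"dy": 0.8,"dz": 0,"wx": 0,"wy": 0,"wz": 0},{"dx": -0.1,"dy": 0.4,"dz": 0,"wx": 0,"wy": 0,"wz": 0},{"dx": 0,"dy": 0,"dz": 0,"wx": 0,"wy": 0,"wz": 0},{"dx": 0,"dy": 0,"dz": 0,"wx": 0,"wy": 0,"wz": 0}]'

```text
time_s: 17.8
eef_pos: [509.3, 350.2, 179.2]
ee_rot: [-0.0, -0.113, 0.994, -0.0]
force: [-0.5, -0.3, -2.2]
grip_width: 0.244
grip_force: 78.9
```

```bash
python3 go.py 508.8 354.9 86.5 103.1
```

```text
t 17.8 pos [509.3 350.2 179.2] yaw 102.96 tilt [-0. -0.] wz units -0.02 shift units [-0.02  0.19  3.71] j [ 0.41  0.58  1.3  -0.    1.26 -1.38] F [-0.5 -0.3 -2.2]
```

Emit:
step_arm --increments '[{"dx": -0.02,"dy": 0.19,"dz": 0.3,"wx": 0,"wy": 0,"wz": -0.02},{"dx": 0,"dy": 0,"dz": 0.8,"wx": 0,"wy": 0,"wz": 0},{"dx": 0,"dy": 0,"dz": 1,"wx": 0,"wy": 0,"wz": 0},{"dx": 0,"dy": 0,"dz": 0.8,"wx": 0,"wy": 0,"wz": 0},{"dx": 0,"dy": 0,"dz": 0.3,"wx": 0,"wy": 0,"wz": 0}]'

```text
time_s: 18.3
eef_pos: [507.8, 354.6, 96.8]
ee_rot: [-0.002, -0.114, 0.994, -0.001]
force: [0.4, 0.1, -2.0]
grip_width: 0.248
grip_force: 79.0
```

Emit:
step_arm --increments '[{"dx": 0,"dy": 0,"dz": 0.2,"wx": 0,"wy": 0,"wz": 0},{"dx": 0,"dy": 0,"dz": 0.1,"wx": 0,"wy": 0,"wz": 0},{"dx": 0,"dy": 0,"dz": 0.1,"wx": 0,"wy": 0,"wz": 0},{"dx": 0,"dy": 0,"dz": 0,"wx": 0,"wy": 0,"wz": 0},{"dx": 0,"dy": 0,"dz": 0,"wx": 0,"wy": 0,"wz": 0}]'

```text
time_s: 18.8
eef_pos: [508.8, 355.5, 89.8]
ee_rot: [0.0, -0.114, 0.993, 0.0]
force: [0.4, -1.0, -2.2]
grip_width: 0.244
grip_force: 79.1
```

Emit:
step_arm --increments '[{"dx": 0,"dy": 0,"dz": 0.08,"wx": 0,"wy": 0,"wz": 0},{"dx": 0,"dy": 0,"dz": 0.04,"wx": 0,"wy": 0,"wz": 0},{"dx": 0,"dy": 0,"dz": 0.02,"wx": 0,"wy": 0,"wz": 0},{"dx": 0,"dy": 0,"dz": 0,"wx": 0,"wy": 0,"wz": 0},{"dx": 0,"dy": 0,"dz": 0,"wx": 0,"wy": 0,"wz": 0}]'

```text
time_s: 19.3
eef_pos: [508.6, 355.5, 86.4]
ee_rot: [0.0, -0.114, 0.993, 0.0]
force: [-2.7, -0.3, 5.4]
grip_width: 0.248
grip_force: 80.1
```

Contact force of +5 N shows it is seated on the holder floor. I'll open and rise.

Emit:
step_arm --increments '[{"dx": 0,"dy": 0,"dz": 0,"wx": 0,"wy": 0,"wz": 0},{"dx": 0,"dy": 0,"dz": 0,"wx": 0,"wy": 0,"wz": 0},{"dx": 0,"dy": 0,"dz": 0,"wx": 0,"wy": 0,"wz": 0},{"dx": 0,"dy": 0,"dz": 0,"wx": 0,"wy": 0,"wz": 0},{"dx": 0,"dy": 0,"dz": 0,"wx": 0,"wy": 0,"wz": 0}]' --fingers 85

```text
time_s: 19.8
eef_pos: [508.6, 355.4, 85.7]
ee_rot: [-0.0, -0.114, 0.993, -0.0]
force: [0.4, -0.1, 0.8]
grip_width: 0.995
grip_force: 0.0
```

Emit:
step_arm --increments '[{"dx": 0,"dy": 0,"dz": -0.3,"wx": 0,"wy": 0,"wz": 0},{"dx": 0,"dy": 0,"dz": -0.8,"wx": 0,"wy": 0,"wz": 0},{"dx": 0,"dy": 0,"dz": -1,"wx": 0,"wy": 0,"wz": 0},{"dx": 0,"dy": 0,"dz": -1,"wx": 0,"wy": 0,"wz": 0},{"dx": 0,"dy": 0,"dz": -1,"wx": 0,"wy": 0,"wz": 0}]'

```text
time_s: 20.3
eef_pos: [508.6, 355.5, 190.0]
ee_rot: [0.0, -0.114, 0.993, 0.0]
force: [0.4, 0.1, -0.8]
grip_width: 0.998
grip_force: 0.0
```

Emit:
step_arm --increments '[{"dx": 0,"dy": 0,"dz": -0.5,"wx": 0,"wy": 0,"wz": 0},{"dx": 0,"dy": 0,"dz": 0,"wx": 0,"wy": 0,"wz": 0},{"dx": 0,"dy": 0,"dz": 0,"wx": 0,"wy": 0,"wz": 0}]'

```text
time_s: 20.6
eef_pos: [508.3, 355.3, 199.8]
ee_rot: [-0.001, -0.114, 0.993, -0.0]
force: [0.3, 0.2, -0.1]
grip_width: 0.995
grip_force: 0.0
```

```bash
python3 - <<'E'
from h import *
d=snap('scene');f=d['frame'][160:300,340:520]
e=snap('top');g=e['frame'][200:300,130:310]
cv2.imwrite('pics/fin.png',np.hstack([cv2.resize(f,(400,311)),cv2.resize(g,(400,311))]))
E
```

```text
(no output)
```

View pics/fin.png

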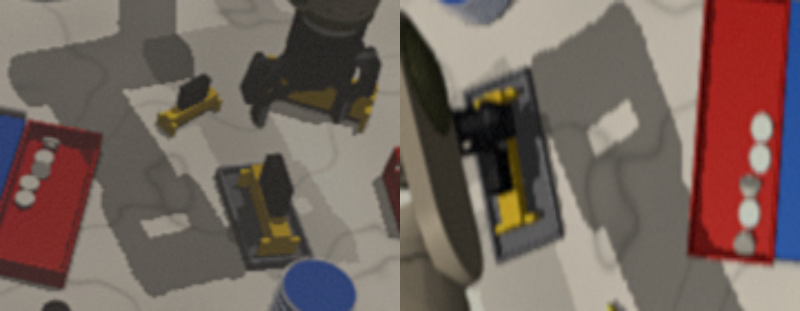

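The scraper stands upright in its holder at (270,205), the gripper is clear of it, and all five stoppers are in the red tray.

```bash
python3 -c "
from rig import finish_job
print(finish_job())"
```

```text
the job is handed in; nothing more can be done
None
```

The job is handed in after about 21 s of the 56 s limit: the last pictures show all five stoppers in the red tray and the scraper upright in its holder with the gripper clear of it, but no verdict came back.

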